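# Rock a battery pack into its charging dock

### The arm

A 7-joint arm with a two-finger parallel gripper is mounted at the origin on a cart in front of the work surface, level with it; the furniture and walls round the work are solid. World frame = base frame: x ahead of the robot, y to its left, z up, the work surface at z = 0. Lengths are in m, angles in rad, forces in N, time in s.
With the tool pointing down it reaches from about 0.4 to 0.85 m from the base axis. Payload 4.5 kg.
Tool frame: the origin (TCP) lies midway between the tips of the shut fingers; the grasp point (between the pads) lies 19 mm behind it; z points along the fingers, y is the line along which they close (so a half turn about z gives the same grasp; the last joint's range is limited). The gripper opens to 85 mm and grips with 20 to 120 N. Pads are 22 mm wide; open, the fingers measure 114 mm over their backs; the gripper's body (76 mm by 85 mm) begins 54 mm behind the grasp point. The pads swing forward as they close: fully open they stand 13 mm farther back than shut.
Start: joints at [-1.31, 0.689, -0.195, 1.565, 0.157, 0.902, -0.215], TCP at [0.141, 0.609, 0.231] pointing down, gripper open.
Joint ranges: [-3.01, 3.01], [-0.46, 2.08], [-1.47, 1.51], [0.13, 2.56], [-1, 4.14], [0.04, 2.09], [-2.66, 2.66]. Speed limits (rad/s): [2.57, 2.57, 3.14, 3.14, 3.14, 3.14, 3.14].

### API

Orientations are given as a unit quaternion [w, x, y, z].
In Python, from bench import * gives the robot as it stands. The module is installed in compiled form; this text tells all that it offers.
- The arm moves only by the tool send_rows, never from a script. Its argument "motion" is a list of rows, each an object of numbers: "tx", "ty", "tz": the shift along the tool's x, y, z normalised to -1 to 1, where 1 is 20 cm; "ax", "ay", "az": the turn, a rotation vector about the tool's x, y, z normalised to -1 to 1, where 1 is 60 degrees; "gripper": the opening, from 0 (shut) to 1 (fully open). In form: [{"tx": .., "ty": .., "tz": .., "ax": .., "ay": .., "az": .., "gripper": ..}, ...]. A call has 1 to 20 rows; each row is the pose to reach, as a shift and turn from the pose commanded when the call began, along the tool's axes at that moment; what a row does not reach only later rows make up. A row lasts 1/10 s, in which the tool goes at most 50 mm and 8.59 degrees, less where a joint would pass 70% of its speed; a pose out of reach is approached as far as the arm can. A call with a number of a shift or a turn outside -1 to 1 is refused whole. A call with a gripper value outside its range is refused whole. The fingers move at their own pace and stop on an object; "newtons" is the grip in N (left out, the last holds). Time passes only in rows, so rows that repeat a pose let the fingers close. It gives the time, the measured TCP pose, the force, the opening and the grip force at its end, in the units of the state.
- get_obs(): the state, without advancing time (a new reading comes with each control period).
- snapshot(name): name is "side" or "top"; returns a dict with "img" (420x560x3 uint8, red, green, blue), "depth" (420x560 float32, m along the optical axis (not along the pixel's ray), 0 where there is no reading), "fx", "fy", "cx", "cy" (pixels), "rvec" (rotation vector, rad) and "tvec" (3), from world to camera coordinates, as OpenCV has them. Camera axes: x right, y down, z forward; pixel columns grow to the right and rows downward; lengths in m; the calibration is good to about 2 mm. A picture is of the moment at which its call begins.
- close_job(): hands the job in; it is judged then, once.
Trained networks look in a picture, given as the dict that the camera call returned (one of the last four; its "shot" number tells which), for a name from the list of things; names that differ only in an ending like _2 or _b are one class to them, and where a whole thing is asked for, a point or a joint stands for the part that bears it (a point fixed in the world has none). Each returns a list of dicts, best first, with "conf" (0 to 1); they miss things now and then, are a little off and sometimes report something else, mostly with a low value. They report only what shows in the picture. A call takes as long as a camera call. They do not tell look-alikes from the thing itself.
- silhouettes(picture, name): "pixels" (420x560 bool, what is visible of it) and "position" ([column, row] in pixels, amid what is visible of it).
The state is a dict: "time": time; "joint_positions": joint angles; "qvel": joint speeds; "tau": joint torques, N m; "position": TCP position; "tcp_rot": TCP orientation; "wrist_force": force on the tool from outside, world axes, zero at the start; "moment": the same for the moment, N m; "grip_width": finger opening in m; "finger_force": force on a finger pad.
Only numpy, scipy, OpenCV 4.12 (cv2) and the standard library are available. Lean on these libraries where they do the work, as an engineer would, in place of code of your own. Each camera call takes 0.05 s, during which the arm holds its last target. There are 200 camera calls.

### The job

Pick up the white battery pack with the black tongue and put it in the charging dock: hook its tongue under the dock's hood with the pack tilted nose down, push it against the spring contact, and rock the heel down until the pack lies flat, fully home in the bay; then let go. Feel your way gently: while the pack is tilted, never press it on the dock with more than about 20 N, and do not slam it down. Leave the beaker, spatula, timer and syringe where they are.

Things in the scene. Friction and masses are not known exactly. Their poses are not given: they have to be found in the camera images.
- pack_center (a point): Centre of the main block of the loose battery pack, half-way up it. White plastic block 76 long (x) x 44 wide (y) x 46 high (z) mm, about 0.25 kg; at its nose (+x) a black tongue 20 long, 38 wide, 8 mm high, level with the underside: the tip is 58 mm ahead of this point, the heel face 38 mm behind. x to the tongue, z up. It starts upright on the worktop; grip across the 44 mm width.
- pack: The same battery pack; origin at the middle of the main block's underside, axes as for pack_center.
- dock: Charging dock, fixed: aluminium plate 158 (x) x 90 x 8 mm; origin under its centre, x to the hooded end, z up. On it a grey bay is clamped, whose place along x varies up to 14 mm either way and is NOT reported (across and in yaw it is exact): find it by feel or eye. Side walls 46 mm apart, 14 mm high with 3 mm lead-in at the top; only 5 mm high from 20 to 62 mm from the heel wall (finger room).
- dock_seat (a point): Where pack_center lies when the pack is fully seated, heel against the heel wall and tongue under the hood, for the bay's middle setting (the true place is up to 14 mm either way along x); 23 mm above the flat bay floor, 37 mm above the worktop. Axes as the dock's.
- nominal_heel_wall (a point): For the middle setting of the bay: foot of the heel wall's inner face, on the bay floor (14 mm above the worktop). The wall is 6 mm thick and rises 14 mm above the floor. With the pack tilted 0.25 to 0.3 rad nose down, tip on the floor, the heel passes above it. Pushed to the contact's stop, the pack's heel clears this wall by 4 mm.
- nominal_hood_edge (a point): For the middle setting of the bay: near edge of the hood's top, 87 mm from the heel wall. The hood roofs the bay from there to 113 mm; underside 13.5, top 17.5 mm above the bay floor. The seated pack is 96 mm from heel to tongue tip, so lowering it level does not work: the tongue must go under the hood first, tilted.
- nominal_contact (a point): For the middle setting of the bay: face of the spring contact at rest, at the bay floor, 92 mm from the heel wall under the hood. Black block 28 wide, 10 mm high. It yields along +x by 8 mm, with 3 N at first and 7 N at its solid stop (damped: 1 N more per 8 mm/s), springs back slowly; and pushes the seated pack onto the heel wall.
- beaker: Bystander: small clear beaker 51x55x51 mm, left of the dock; origin at the middle of its underside.
- spatula: Bystander: thin steel spatula 181 mm long lying near the front edge; origin at its middle.
- timer: Bystander: white standing timer 20x66x58 mm; origin at the middle of its underside.
- syringe: Bystander: plastic syringe 122 mm long lying behind the dock; origin at its middle.
Things that resemble listed ones, but are neither listed nor needed, are in the scene too. Leave any green or orange look-alike of the pack alone.

How it is judged:
By the outcome, as a careful person would: the job done as asked, in the order asked, and still so for the second after the job is handed in, with the robot touching nothing.
It also fails if it takes over 58 s, if anything falls off the work surface, if the arm or the gripper's body presses on something with over 40 N, if the wrist force passes 120 N, or if a joint passes its speed limit or range.

## Working session

There is one attempt and no reset: what is moved stays moved. The work goes in short steps, Python scripts to look and compute and a tool call to move; the robot and the scene stay as the last step left them, time stands still between calls to the robot, and variables do not carry over. Pictures are saved under pics/ and viewed, at most 10 in all, crops included, and the job is handed in when it is done.

Besides the shell and the picture viewer there is one more tool, called after "Emit:" as name([rows], argument=value, ...), one row to a line, values as JSON. send_rows: Moves the arm, as the interface text tells. Its arguments: {"type":"object","properties":{"motion":{"type":"array","items":{"type":"object","properties":{"tx":{"type":"number","minimum":-1,"maximum":1},"ty":{"type":"number","minimum":-1,"maximum":1},"tz":{"type":"number","minimum":-1,"maximum":1},"ax":{"type":"number","minimum":-1,"maximum":1},"ay":{"type":"number","minimum":-1,"maximum":1},"az":{"type":"number","minimum":-1,"maximum":1},"gripper":{"type":"number"}}}},"newtons":{"type":"number"}},"required":["motion"]}

```bash
mkdir -p pics
cat > h.py <<'E'
from bench import *
import numpy as np, cv2
from scipy.spatial.transform import Rotation as R
def cloud(p):
    d=p["depth"]; v,u=np.indices(d.shape)
    c=np.stack([(u-p["cx"])/p["fx"]*d,(v-p["cy"])/p["fy"]*d,d],-1)
    M=cv2.Rodrigues(np.array(p["rvec"],float))[0]
    w=(c-np.array(p["tvec"]).ravel())@M
    w[d==0]=np.nan
    return w
E
python3 - <<'E'
from h import *
np.set_printoptions(precision=4,suppress=True)
o=get_obs(); print(o)
ims=[]
for n in("top","side"):
    p=snapshot(n); np.savez(n+".npz",**{k:np.array(v) for k,v in p.items()})
    w=cloud(p)
    ims.append(p["img"])
    cv2.imwrite(f"pics/{n}1.png",cv2.cvtColor(p["img"],cv2.COLOR_RGB2BGR))
    for nm in("pack","dock","beaker","spatula","timer","syringe"):
        for s in silhouettes(p,nm)[:4]:
            q=w[s["pixels"]]; print(n,nm,round(s["conf"],2),np.round(s["position"]),s["pixels"].sum(),np.nanmedian(q,0),np.nanpercentile(q,2,axis=0),np.nanpercentile(q,98,axis=0))
E
```

```text
{'time': 0.0, 'joint_positions': array([-1.3102,  0.69  , -0.1945,  1.5664,  0.1573,  0.9025, -0.2151]), 'qvel': array([-0.0013, -0.0005,  0.0019, -0.0007, -0.0004, -0.0003, -0.0009]), 'tau': array([ -0.0002, -53.9609,  -1.2668, -15.8549,   0.0091,   0.0093,
         0.    ]), 'position': array([0.1404, 0.6083, 0.2305]), 'tcp_rot': array([-0.    ,  0.1131,  0.9936, -0.001 ]), 'wrist_force': array([-0.0988, -0.0861, -0.0019]), 'moment': array([ 0.0304,  0.0107, -0.0268]), 'finger_force': 0.0, 'grip_width': 0.08556017446415339}
top pack 0.9 [281. 212.] 366 [ 0.5149 -0.118   0.045 ] [ 0.4791 -0.1569 -0.0002] [ 0.555  -0.075   0.0543]
top pack 0.75 [411. 237.] 340 [ 0.4238 -0.5772  0.0459] [ 0.4037 -0.6349  0.0062] [ 0.4465 -0.5396  0.0544]
top pack 0.22 [205. 200.] 1068 [0.5525 0.1599 0.0132] [0.4773 0.1141 0.0025] [0.6273 0.2095 0.036 ]
top dock 0.86 [205. 204.] 1097 [0.55   0.1599 0.013 ] [0.4766 0.1139 0.0023] [0.6268 0.209  0.036 ]
top beaker 0.63 [157. 220.] 217 [0.4746 0.3237 0.033 ] [0.451  0.2995 0.0022] [0.4971 0.3519 0.0547]
top spatula 0.63 [258. 250.] 27 [ 0.3682 -0.0331  0.
[... 410 characters left out ...]
[ 0.426  -0.5427  0.0444] [ 0.4058 -0.6076  0.0047] [ 0.4462 -0.5338  0.0499]
side pack 0.53 [267. 313.] 2188 [0.5513 0.1732 0.0138] [0.4747 0.1204 0.0053] [0.6256 0.2153 0.0336]
side dock 0.61 [270. 310.] 2225 [0.5514 0.1729 0.0137] [0.4737 0.1184 0.002 ] [0.6261 0.2161 0.0335]
side beaker 0.58 [308. 370.] 613 [0.4735 0.3265 0.0326] [0.4511 0.3037 0.0119] [0.4961 0.351  0.0533]
side spatula 0.67 [341. 275.] 150 [0.3662 0.0582 0.0037] [ 0.3603 -0.0512 -0.0026] [0.3722 0.1244 0.0088]
side timer 0.75 [229. 225.] 255 [ 0.6702 -0.0759  0.0475] [ 0.6613 -0.1558 -0.0011] [ 0.6893 -0.0551  0.0609]
side syringe 0.62 [224. 269.] 217 [0.6697 0.0437 0.0217] [0.6308 0.0311 0.0114] [0.7298 0.0503 0.0273]
```

View pics/top1.png

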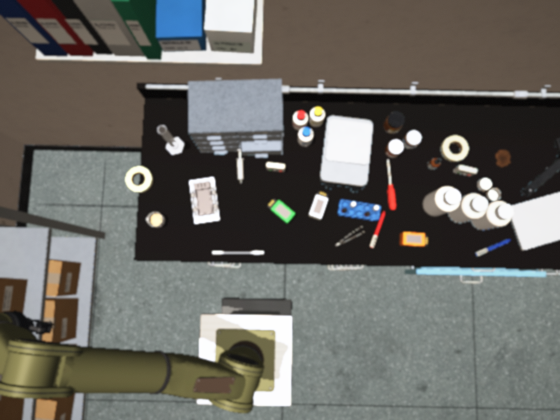

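View pics/side1.png

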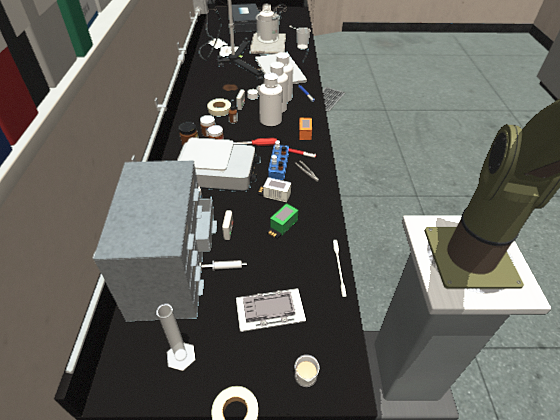

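The candidates are green at top (281,212), orange at top (411,238) and white at top (318,205) / side (278,190). Only the white one fits the description. I'll check it and the dock in one close crop.

```bash
cat > a.py <<'E'
from h import *
np.set_printoptions(precision=4,suppress=True)
T=np.load("top.npz");S=np.load("side.npz")
a=cv2.resize(T["img"][185:230,295:345],(400,360),interpolation=cv2.INTER_CUBIC)
b=cv2.resize(S["img"][170:210,255:300],(400,356),interpolation=cv2.INTER_CUBIC)
c=cv2.resize(T["img"][170:230,180:230],(200,240),interpolation=cv2.INTER_CUBIC)
d=cv2.resize(S["img"][280:335,230:310],(350,240),interpolation=cv2.INTER_CUBIC)
im=np.zeros((600,800,3),np.uint8); im[:360,:400]=a; im[:356,400:]=b; im[360:,:200]=c; im[360:,200:550]=d
cv2.imwrite("pics/crop1.png",cv2.cvtColor(im,cv2.COLOR_RGB2BGR))
for n,P in(("top",T),("side",S)):
    w=cloud(P).reshape(-1,3)
    q=w[(w[:,0]>.46)&(w[:,0]<.62)&(w[:,1]>-.32)&(w[:,1]<-.19)]
    for lo,hi in((.040,.056),(.004,.016)):
        m=q[(q[:,2]>lo)&(q[:,2]<hi)]
        r=cv2.minAreaRect((m[:,:2]*1000).astype(np.float32)); print(n,"pack",lo,len(m),np.median(m[:,2]),m[:,:2].mean(0),r)
    q=w[(w[:,0]>.43)&(w[:,0]<.68)&(w[:,1]>.08)&(w[:,1]<.25)]
    for lo,hi in((.004,.011),(.0115,.018),(.023,.030),(.0295,.04)):
        m=q[(q[:,2]>lo)&(q[:,2]<hi)]
        if len(m)>4: print(n,"dock",lo,len(m),np.median(m[:,2]),np.percentile(m,[2,50,98],axis=0)[:,:2].ravel(),cv2.minAreaRect((m[:,:2]*1000).astype(np.float32)))
E
python3 a.py
```

```text
top pack 0.04 301 0.047624188714270356 [ 0.5439 -0.2523] ((561.9845581054688, -261.59063720703125), (52.40409851074219, 145.8543243408203), 62.31184005737305)
top pack 0.004 314 0.006164599331538633 [ 0.5402 -0.2532] ((539.993896484375, -255.67550659179688), (128.4179229736328, 158.84786987304688), 89.44002532958984)
top dock 0.004 821 0.006579055950511397 [0.4361 0.0842 0.5476 0.1618 0.676  0.2448] ((555.368896484375, 165.20596313476562), (249.0294647216797, 169.72882080078125), 0.1583799421787262)
top dock 0.0115 352 0.013860488722113625 [0.4766 0.1109 0.5483 0.1583 0.6262 0.2143] ((554.4402465820312, 162.63888549804688), (148.52394104003906, 233.02886962890625), 87.79141998291016)
top dock 0.023 96 0.026872540657386687 [0.4963 0.1265 0.5645 0.1613 0.6157 0.1969] ((555.70849609375, 161.6457061767578), (120.77027893066406, 57.527339935302734), 9.230329513549805)
top dock 0.0295 118 0.03322197746114301 [0.499  0.129  0.5966 0.17   0.6149 0.1964] ((555.7006225585938, 161.59527587890625), (119.01570129394531, 57.06760025024414), 9.878071784973145)
side pack 0.04 327 0.04661786037962986
[... 317 characters left out ...]
4 [0.4581 0.1041 0.544  0.1887 0.653  0.2343] ((554.7382202148438, 165.85787963867188), (164.5050048828125, 248.70545959472656), 88.73977661132812)
side dock 0.0115 735 0.014727062704401496 [0.4985 0.1259 0.544  0.1646 0.6033 0.2076] ((551.8228149414062, 165.83155822753906), (150.8708038330078, 86.78495788574219), 9.98371410369873)
side dock 0.023 183 0.02756567980209759 [0.4938 0.1304 0.5244 0.1645 0.6106 0.2021] ((554.541748046875, 165.2640380859375), (118.76679992675781, 59.90055465698242), 9.717010498046875)
side dock 0.0295 268 0.03198563465333125 [0.497  0.1411 0.5982 0.1743 0.6138 0.2023] ((554.4122924804688, 166.041015625), (118.43175506591797, 60.04387664794922), 10.093035697937012)
```

View pics/crop1.png

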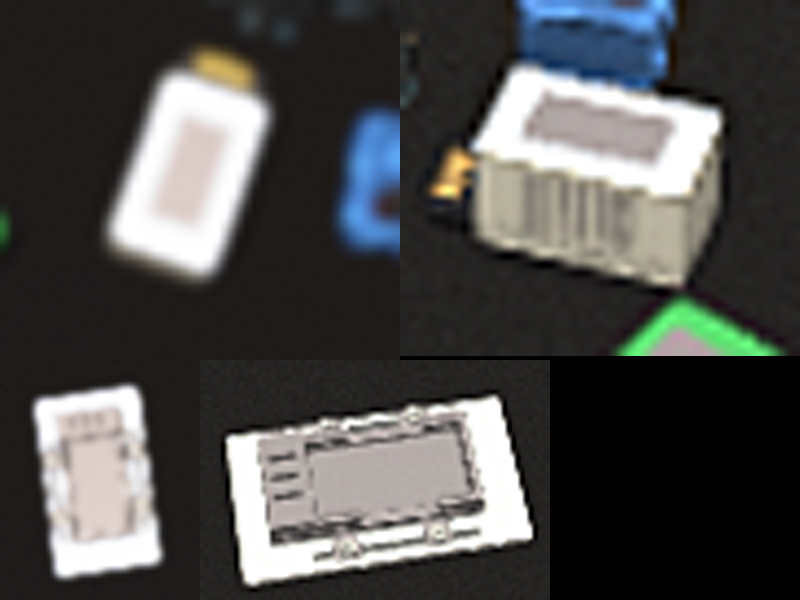

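The crop shows the white pack (top px 318,205). Its tongue is a dark strip with gold contacts and points to +x and slightly -y. The dock's hood is at the far (+x) end. Next I'll fit the outlines precisely.

```bash
cat >> h.py <<'E'
def onplane(P,uv,z):
    M=cv2.Rodrigues(np.array(P["rvec"],float))[0]; t=np.array(P["tvec"]).ravel()
    uv=np.atleast_2d(uv).astype(float)
    r=np.c_[(uv[:,0]-P["cx"])/P["fx"],(uv[:,1]-P["cy"])/P["fy"],np.ones(len(uv))]@M
    c=-M.T@t
    return c+r*((z-c[2])/r[:,2])[:,None]
def proj(P,X):
    return cv2.projectPoints(np.array(X,float).reshape(-1,3),np.array(P["rvec"],float),np.array(P["tvec"],float),np.array([[P["fx"],0,P["cx"]],[0,P["fy"],P["cy"]],[0,0,1]],float),None)[0].reshape(-1,2)
E
cat > b.py <<'E'
from h import *
np.set_printoptions(precision=4,suppress=True)
def rect(P,m,z):
    n,l,s,c=cv2.connectedComponentsWithStats(m.astype(np.uint8)); k=1+s[1:,4].argmax()
    v,u=np.where(l==k)
    # pixel corners sub-sampled at half px out: use area moments
    X=onplane(P,np.c_[u,v],z)[:,:2]; r=cv2.minAreaRect((X*1000).astype(np.float32))
    C=np.cov(X.T); e,V=np.linalg.eigh(C); d=V[:,1]*np.sign(V[0,1])
    return len(u),"mean",X.mean(0)*1000,"yaw",np.degrees(np.arctan2(d[1],d[0])),"sides(mom)",np.sqrt(12*e)*1000,"rect",np.array(r[0]),r[1],r[2]
for n in("top","side"):
    P=np.load(n+".npz"); w=cloud(P); g=P["img"].astype(int)
    for nm,z,tol,box,br in(("pack",.046,.006,(.48,.6,-.31,-.205),None),("plate",.008,.1,(.45,.66,.09,.24),None)):
        uv=np.indices(g.shape[:2])[::-1].reshape(2,-1).T
        X=onplane(P,uv,z).reshape(*g.shape[:2],3)
        m=(X[...,0]>box[0])&(X[...,0]<box[1])&(X[...,1]>box[2])&(X[...,1]<box[3])&(g.min(-1)>90)
        if nm=="pack":
            m&=(np.abs(w[...,2]-.047)<.006)
        print(n,nm,*rect(P,m,z))
    q=w.reshape(-1,3); 
    q=q[(q[:,0]>.44)&(q[:,0]<.66)&(q[:,1]>-.36)&(q[:,1]<-.26)&(q[:,2]>.01)]
    for x in np.arange(.46,.62,.02):
        m=q[(q[:,0]>x)&(q[:,0]<x+.02)]; print(x.round(2),len(m),np.round(np.sort(m[:,1])[::-1][:40:2]*1000),m[:,2].max() if len(m) else 0)
E
python3 b.py
```

```text
top pack 230 mean [ 533.0074 -246.221 ] yaw -20.31341588573974 sides(mom) [44.3191 74.747 ] rect [ 532.9565 -246.1884] (43.27341079711914, 75.3782958984375) 72.52351379394531
top plate 1263 mean [549.9428 163.1849] yaw 9.57641238938746 sides(mom) [ 98.4551 167.3267] rect [550.6519 163.2872] (167.39231872558594, 99.08270263671875) 9.819607734680176
0.46 0 [] 0
0.48 1 [-319.] 0.010061085472851856
0.5 50 [-261. -262. -317. -318. -320. -323. -325. -326. -328. -330. -331. -333.
 -334. -336. -337. -340. -340. -343. -344. -347.] 0.06728764021381695
0.52 80 [-261. -261. -262. -264. -265. -265. -268. -269. -318. -319. -320. -322.
 -323. -323. -324. -326. -326. -328. -330. -330.] 0.06965801515151392
0.54 73 [-261. -261. -262. -265. -265. -268. -268. -269. -272. -272. -275. -290.
 -307. -322. -322. -323. -323. -326. -326. -329.] 0.06850702513328057
0.56 21 [-260. -261. -265. -267. -268. -272. -275. -278. -286. -330. -338.] 0.057363884139729475
0.58 15 [-260. -268. -275. -278. -287. -297. -326. -360.] 0.06315296251464259
0.6 157 [-261. -263. -264. -267. -269. -271. -271. -272. -274. -274. -275. 
[... 488 characters left out ...]
14. -314. -315. -315. -316. -316. -317. -318.
 -323. -323. -324. -325. -326. -326. -327. -327.] 0.06120157690941607
0.52 106 [-261. -264. -264. -312. -313. -313. -313. -314. -316. -316. -316. -317.
 -317. -317. -318. -318. -318. -319. -319. -319.] 0.06420062570878206
0.54 103 [-260. -261. -263. -263. -266. -266. -268. -271. -271. -277. -317. -318.
 -319. -319. -319. -320. -320. -320. -321. -321.] 0.06365582413041189
0.56 4 [-260. -262.] 0.0483593606685956
0.58 19 [-265. -278. -278. -282. -355. -356. -357. -358. -360. -360.] 0.05475630288357336
0.6 163 [-260. -263. -264. -265. -266. -266. -267. -267. -267. -268. -268. -268.
 -269. -269. -270. -270. -270. -271. -271. -273.] 0.07447389885202818
```

```bash
cat >> h.py <<'E'
def toolR(yaw,tilt=0):  # pack yaw (rad), tilt nose down; tool x=-pack x, z=-pack z
    return R.from_euler("z",yaw)*R.from_euler("y",tilt)*R.from_matrix(np.diag([-1.,1,-1]))
def cmd(T,Rt,p=None,Rc=None):
    o=get_obs()
    if p is None: p=o["position"]
    if Rc is None: q=o["tcp_rot"]; Rc=R.from_quat([q[1],q[2],q[3],q[0]])
    d=Rc.inv().apply(np.array(T)-p)/.2; a=(Rc.inv()*Rt).as_rotvec()/np.radians(60)
    print("t",np.round(d,4),"a",np.round(a,4),"rows>=",max(np.linalg.norm(d)*4,np.linalg.norm(a)*60/8.59).round(1))
E
python3 - <<'E'
from h import *
o=get_obs();q=o["tcp_rot"];R0=R.from_quat([q[1],q[2],q[3],q[0]])
W=[o["position"],[.29,.47,.25],[.42,.31,.25],[.50,.13,.25],[.54,-.06,.22]]
for a,b in zip(W,W[1:]): cmd(b,R0,np.array(a),R0)
E
```

```text
t [-0.8845 -0.5093 -0.0933] a [0. 0. 0.] rows>= 4.1
t [-8.132e-01 -6.334e-01 -1.000e-04] a [0. 0. 0.] rows>= 4.1
t [-5.921e-01 -7.870e-01 -1.000e-04] a [0. 0. 0.] rows>= 3.9
t [-0.4085 -0.8807  0.1499] a [0. 0. 0.] rows>= 3.9
```

Emit:
send_rows([
  {"tx": -0.44,"ty": -0.25,"tz": -0.05,"gripper": 0.76},
  {"tx": -0.884,"ty": -0.51,"tz": -0.093,"gripper": 0.76},
  {"tx": -0.884,"ty": -0.51,"tz": -0.093,"gripper": 0.76},
  {"tx": -0.884,"ty": -0.51,"tz": -0.093,"gripper": 0.76},
  {"tx": -0.884,"ty": -0.51,"tz": -0.093,"gripper": 0.76},
])

```text
invalid input
```

Emit:
send_rows([
  {"tx": -0.813,"ty": -0.633,"tz": 0,"gripper": 0.76},
  {"tx": -0.813,"ty": -0.633,"tz": 0,"gripper": 0.76},
  {"tx": -0.813,"ty": -0.633,"tz": 0,"gripper": 0.76},
  {"tx": -0.813,"ty": -0.633,"tz": 0,"gripper": 0.76},
  {"tx": -0.813,"ty": -0.633,"tz": 0,"gripper": 0.76},
])

```text
invalid input
```

Emit:
send_rows([
  {"tx": -0.592,"ty": -0.787,"tz": 0,"gripper": 0.76},
  {"tx": -0.592,"ty": -0.787,"tz": 0,"gripper": 0.76},
  {"tx": -0.592,"ty": -0.787,"tz": 0,"gripper": 0.76},
  {"tx": -0.592,"ty": -0.787,"tz": 0,"gripper": 0.76},
  {"tx": -0.592,"ty": -0.787,"tz": 0,"gripper": 0.76},
])

```text
invalid input
```

Emit:
send_rows([
  {"tx": -0.409,"ty": -0.881,"tz": 0.15,"gripper": 0.76},
  {"tx": -0.409,"ty": -0.881,"tz": 0.15,"gripper": 0.76},
  {"tx": -0.409,"ty": -0.881,"tz": 0.15,"gripper": 0.76},
  {"tx": -0.409,"ty": -0.881,"tz": 0.15,"gripper": 0.76},
  {"tx": -0.409,"ty": -0.881,"tz": 0.15,"gripper": 0.76},
])

```text
invalid input
```

Run:
```python
from h import *
o=get_obs();print(o["time"],o["position"],o["joint_positions"],o["grip_width"])
y=np.radians(-20.4)
c=np.array([.5322,-.2450,.14])+.003*np.array([np.cos(y),np.sin(y),0])
cmd(c,toolR(y)); cmd([c[0],c[1],.010],toolR(y),c,toolR(y))
```

```text
0.7 [0.14053577 0.60902862 0.23135027] [-1.31017039  0.68903796 -0.19461007  1.56532045  0.15732746  0.90246267
 -0.21509474] 0.08531158885958712
t [-2.8831 -3.7225  0.4562] a [ 0.0002 -0.      0.1234] rows>= 18.9
t [0.   0.   0.65] a [0. 0. 0.] rows>= 2.6
```

Emit:
send_rows([
  {"tx": -0.884,"ty": -0.51,"tz": -0.093,"ax": 0,"ay": 0,"az": 0,"gripper": 0.76},
  {"tx": -0.884,"ty": -0.51,"tz": -0.093,"ax": 0,"ay": 0,"az": 0,"gripper": 0.76},
  {"tx": -0.884,"ty": -0.51,"tz": -0.093,"ax": 0,"ay": 0,"az": 0,"gripper": 0.76},
  {"tx": -0.884,"ty": -0.51,"tz": -0.093,"ax": 0,"ay": 0,"az": 0,"gripper": 0.76},
  {"tx": -0.884,"ty": -0.51,"tz": -0.093,"ax": 0,"ay": 0,"az": 0,"gripper": 0.76},
])

```text
time: 1.2
position: [0.2972, 0.4637, 0.2503]
tcp_rot: [0.003, 0.119, 0.993, -0.002]
wrist_force: [1.2, 0.2, 0.2]
grip_width: 0.0649
finger_force: 0.0
```

Emit:
send_rows([
  {"tx": -0.813,"ty": -0.633,"tz": 0,"ax": 0,"ay": 0,"az": 0,"gripper": 0.76},
  {"tx": -0.813,"ty": -0.633,"tz": 0,"ax": 0,"ay": 0,"az": 0,"gripper": 0.76},
  {"tx": -0.813,"ty": -0.633,"tz": 0,"ax": 0,"ay": 0,"az": 0,"gripper": 0.76},
  {"tx": -0.813,"ty": -0.633,"tz": 0,"ax": 0,"ay": 0,"az": 0,"gripper": 0.76},
  {"tx": -0.813,"ty": -0.633,"tz": 0,"ax": 0,"ay": 0,"az": 0,"gripper": 0.76},
])

```text
time: 1.7
position: [0.4248, 0.303, 0.2497]
tcp_rot: [0.002, 0.119, 0.993, -0.002]
wrist_force: [0.3, -0.1, -0.5]
grip_width: 0.0649
finger_force: 0.0
```

Emit:
send_rows([
  {"tx": -0.592,"ty": -0.787,"tz": 0,"ax": 0,"ay": 0,"az": 0,"gripper": 0.76},
  {"tx": -0.592,"ty": -0.787,"tz": 0,"ax": 0,"ay": 0,"az": 0,"gripper": 0.76},
  {"tx": -0.592,"ty": -0.787,"tz": 0,"ax": 0,"ay": 0,"az": 0,"gripper": 0.76},
  {"tx": -0.592,"ty": -0.787,"tz": 0,"ax": 0,"ay": 0,"az": 0,"gripper": 0.76},
  {"tx": -0.592,"ty": -0.787,"tz": 0,"ax": 0,"ay": 0,"az": 0,"gripper": 0.76},
])

```text
time: 2.2
position: [0.5026, 0.1219, 0.2497]
tcp_rot: [0.001, 0.119, 0.993, -0.002]
wrist_force: [-0.4, -0.3, -0.3]
grip_width: 0.0651
finger_force: 0.0
```

Emit:
send_rows([
  {"tx": -0.409,"ty": -0.881,"tz": 0.15,"ax": 0,"ay": 0,"az": 0,"gripper": 0.76},
  {"tx": -0.409,"ty": -0.881,"tz": 0.15,"ax": 0,"ay": 0,"az": 0,"gripper": 0.76},
  {"tx": -0.409,"ty": -0.881,"tz": 0.15,"ax": 0,"ay": 0,"az": 0,"gripper": 0.76},
  {"tx": -0.409,"ty": -0.881,"tz": 0.15,"ax": 0,"ay": 0,"az": 0,"gripper": 0.76},
  {"tx": -0.409,"ty": -0.881,"tz": 0.15,"ax": 0,"ay": 0,"az": 0,"gripper": 0.76},
  {"tx": -0.409,"ty": -0.881,"tz": 0.15,"ax": 0,"ay": 0,"az": 0,"gripper": 0.76},
])

```text
time: 2.8
position: [0.54, -0.0601, 0.2196]
tcp_rot: [-0.0, 0.114, 0.993, 0.0]
wrist_force: [1.2, 0.6, -1.1]
grip_width: 0.065
finger_force: 0.0
```

Run:
```python
from h import *
o=get_obs();print(o["time"],o["position"],o["joint_positions"],o["grip_width"])
y=np.radians(-20.4)
c=np.array([.5322,-.2450,.14])+.003*np.array([np.cos(y),np.sin(y),0])
cmd(c,toolR(y)); cmd([c[0],c[1],.010],toolR(y),c,toolR(y))
```

```text
2.8 [ 0.54002249 -0.06012426  0.21960246] [ 0.18809174  0.60288477 -0.26303622  1.82404608  0.21858577  0.74311959
  1.14956882] 0.06496815417814573
t [-0.1867 -0.9113  0.3974] a [ 0.0006 -0.0004  0.1214] rows>= 4.0
t [0.   0.   0.65] a [0. 0. 0.] rows>= 2.6
```

Emit:
send_rows([
  {"tx": -0.187,"ty": -0.911,"tz": 0.397,"ax": 0,"ay": 0,"az": 0.121,"gripper": 0.76},
  {"tx": -0.187,"ty": -0.911,"tz": 0.397,"ax": 0,"ay": 0,"az": 0.121,"gripper": 0.76},
  {"tx": -0.187,"ty": -0.911,"tz": 0.397,"ax": 0,"ay": 0,"az": 0.121,"gripper": 0.76},
  {"tx": -0.187,"ty": -0.911,"tz": 0.397,"ax": 0,"ay": 0,"az": 0.121,"gripper": 0.76},
  {"tx": -0.187,"ty": -0.911,"tz": 0.397,"ax": 0,"ay": 0,"az": 0.121,"gripper": 0.76},
  {"tx": -0.187,"ty": -0.911,"tz": 0.397,"ax": 0,"ay": 0,"az": 0.121,"gripper": 0.76},
])

```text
time: 3.4
position: [0.5357, -0.2447, 0.14]
tcp_rot: [-0.0, 0.176, 0.984, 0.001]
wrist_force: [0.7, 1.1, 1.0]
grip_width: 0.0651
finger_force: 0.0
```

Run:
```python
from h import *
o=get_obs();print(o["time"],o["position"],o["wrist_force"])
y=np.radians(-20.4)
c=np.array([.5322,-.2450,.010])+.003*np.array([np.cos(y),np.sin(y),0])
cmd(c,toolR(y))
im=[]
for n,s in(("top",(180,240,280,360)),("side",(140,230,230,350))):
    p=snapshot(n); im.append(cv2.resize(p["img"][s[0]:s[1],s[2]:s[3]],(400,300),interpolation=cv2.INTER_CUBIC))
cv2.imwrite("pics/pre.png",cv2.cvtColor(np.hstack(im),cv2.COLOR_RGB2BGR))
```

```text
3.4 [ 0.53573445 -0.24469099  0.1400166 ] [0.69598862 1.11292902 1.00760751]
t [ 5.000e-04 -8.500e-03  6.501e-01] a [ 0.0013 -0.0008  0.0025] rows>= 2.6
```

View pics/pre.png

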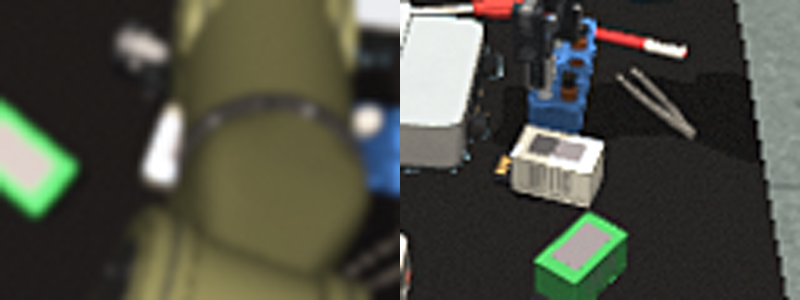

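The pack stands at side (555,165 in the crop) with the gripper above it and room on both sides. I'll descend, slowly at the end, and watch the force.

Emit:
send_rows([
  {"tx": 0,"ty": -0.008,"tz": 0.2,"ax": 0,"ay": 0,"az": 0,"gripper": 0.76},
  {"tx": 0,"ty": -0.008,"tz": 0.36,"ax": 0,"ay": 0,"az": 0,"gripper": 0.76},
  {"tx": 0,"ty": -0.008,"tz": 0.45,"ax": 0,"ay": 0,"az": 0,"gripper": 0.76},
  {"tx": 0,"ty": -0.008,"tz": 0.5,"ax": 0,"ay": 0,"az": 0,"gripper": 0.76},
  {"tx": 0,"ty": -0.008,"tz": 0.55,"ax": 0,"ay": 0,"az": 0,"gripper": 0.76},
  {"tx": 0,"ty": -0.008,"tz": 0.6,"ax": 0,"ay": 0,"az": 0,"gripper": 0.76},
  {"tx": 0,"ty": -0.008,"tz": 0.65,"ax": 0,"ay": 0,"az": 0,"gripper": 0.76},
  {"tx": 0,"ty": -0.008,"tz": 0.65,"ax": 0,"ay": 0,"az": 0,"gripper": 0.76},
  {"tx": 0,"ty": -0.008,"tz": 0.65,"ax": 0,"ay": 0,"az": 0,"gripper": 0.76},
])

```text
time: 4.4
position: [0.5349, -0.2476, 0.0105]
tcp_rot: [0.0, 0.176, 0.984, 0.0]
wrist_force: [-0.6, 0.4, 0.3]
grip_width: 0.0651
finger_force: 0.0
```

Emit:
send_rows([
  {"tx": 0,"ty": 0,"tz": 0,"ax": 0,"ay": 0,"az": 0,"gripper": 0.6},
  {"tx": 0,"ty": 0,"tz": 0,"ax": 0,"ay": 0,"az": 0,"gripper": 0.54},
  {"tx": 0,"ty": 0,"tz": 0,"ax": 0,"ay": 0,"az": 0,"gripper": 0.5},
  {"tx": 0,"ty": 0,"tz": 0,"ax": 0,"ay": 0,"az": 0,"gripper": 0.3},
  {"tx": 0,"ty": 0,"tz": 0,"ax": 0,"ay": 0,"az": 0,"gripper": 0.3},
  {"tx": 0,"ty": 0,"tz": 0,"ax": 0,"ay": 0,"az": 0,"gripper": 0.3},
], newtons=60)

```text
time: 5.0
position: [0.5355, -0.2474, 0.0113]
tcp_rot: [0.001, 0.176, 0.984, 0.0]
wrist_force: [-0.5, 1.5, 6.6]
grip_width: 0.0434
finger_force: 60.3
```

Emit:
send_rows([
  {"tx": 0,"ty": 0,"tz": -0.05,"ax": 0,"ay": 0,"az": 0,"gripper": 0.3},
  {"tx": 0,"ty": 0,"tz": -0.25,"ax": 0,"ay": 0,"az": 0,"gripper": 0.3},
  {"tx": 0,"ty": 0,"tz": -0.45,"ax": 0,"ay": 0,"az": 0,"gripper": 0.3},
  {"tx": 0,"ty": 0,"tz": -0.65,"ax": 0,"ay": 0,"az": 0,"gripper": 0.3},
  {"tx": 0,"ty": 0,"tz": -0.75,"ax": 0,"ay": 0,"az": 0,"gripper": 0.3},
  {"tx": 0,"ty": 0,"tz": -0.75,"ax": 0,"ay": 0,"az": 0,"gripper": 0.3},
])

```text
time: 5.6
position: [0.5365, -0.2486, 0.1639]
tcp_rot: [0.003, 0.176, 0.984, -0.001]
wrist_force: [0.1, 0.3, -2.2]
grip_width: 0.0435
finger_force: 61.6
```

The pack is held at 43 mm. I'll carry it over to the dock and tilt it nose down on the way.

```bash
cat >> h.py <<'E'
YAW=np.radians(9.75); U=np.array([np.cos(YAW),np.sin(YAW),0]); V=np.array([-U[1],U[0],0])
HEEL=np.array([.5023,.1546,.014])
GX,GZ=.0541,.011   # tip ahead of / below TCP, pack axes
def tgt(s,h,th,lat=0):
    "TCP for tip bottom at s,h (bay coords, m), tilt th"
    tip=HEEL+U*s+V*lat+np.array([0,0,h]); Rt=toolR(YAW,th)
    return tip-Rt.apply([-GX,0,GZ]),Rt
E
python3 - <<'E'
from h import *
T,Rt=tgt(.075,.08,.28); print(T)
o=get_obs();p=o["position"];q=o["tcp_rot"];R0=R.from_quat([q[1],q[2],q[3],q[0]])
y=toolR(np.radians(-20.4))
A=np.array([.535,-.08,.165]);B=np.array([.525,.08,.165])
cmd(A,toolR(np.radians(-8)));cmd(B,toolR(YAW),A,toolR(np.radians(-8)));cmd(T,Rt,B,toolR(YAW))
E
```

```text
[0.52797059 0.15901101 0.11952245]
t [ 0.2996  0.7882 -0.0077] a [-0.001   0.0061 -0.205 ] rows>= 3.4
t [0.1609 0.7853 0.    ] a [ 0.      0.     -0.2958] rows>= 3.2
t [-0.0815  0.3868  0.2274] a [ 0.      0.2674 -0.    ] rows>= 1.9
```

Emit:
send_rows([
  {"tx": 0.05,"ty": 0.13,"tz": 0,"ax": 0,"ay": 0,"az": -0.03,"gripper": 0.3},
  {"tx": 0.15,"ty": 0.35,"tz": 0,"ax": 0,"ay": 0,"az": -0.1,"gripper": 0.3},
  {"tx": 0.24,"ty": 0.57,"tz": 0,"ax": 0,"ay": 0,"az": -0.16,"gripper": 0.3},
  {"tx": 0.3,"ty": 0.788,"tz": -0.007,"ax": 0,"ay": 0.006,"az": -0.205,"gripper": 0.3},
  {"tx": 0.3,"ty": 0.788,"tz": -0.007,"ax": 0,"ay": 0.006,"az": -0.205,"gripper": 0.3},
])

```text
time: 6.1
position: [0.5332, -0.0694, 0.1611]
tcp_rot: [-0.004, 0.063, 0.998, 0.004]
wrist_force: [0.3, -0.7, -2.5]
grip_width: 0.0435
finger_force: 61.5
```

Emit:
send_rows([
  {"tx": 0.05,"ty": 0.22,"tz": 0,"ax": 0,"ay": 0,"az": -0.08,"gripper": 0.3},
  {"tx": 0.1,"ty": 0.42,"tz": 0,"ax": 0,"ay": 0,"az": -0.16,"gripper": 0.3},
  {"tx": 0.13,"ty": 0.62,"tz": 0,"ax": 0,"ay": 0,"az": -0.23,"gripper": 0.3},
  {"tx": 0.161,"ty": 0.785,"tz": 0,"ax": 0,"ay": 0,"az": -0.296,"gripper": 0.3},
  {"tx": 0.161,"ty": 0.785,"tz": 0,"ax": 0,"ay": 0,"az": -0.296,"gripper": 0.3},
])

```text
time: 6.6
position: [0.5218, 0.0879, 0.1614]
tcp_rot: [-0.003, -0.091, 0.996, 0.004]
wrist_force: [-0.1, -0.3, -1.2]
grip_width: 0.0433
finger_force: 61.7
```

Run:
```python
from h import *
T,Rt=tgt(.075,.08,.28); cmd(T,Rt)
```

```text
t [-0.0956  0.3425  0.2114] a [0.0059 0.2616 0.0118] rows>= 1.8
```

Emit:
send_rows([
  {"tx": -0.03,"ty": 0.1,"tz": 0.05,"ax": 0,"ay": 0.07,"az": 0,"gripper": 0.3},
  {"tx": -0.06,"ty": 0.2,"tz": 0.12,"ax": 0,"ay": 0.16,"az": 0,"gripper": 0.3},
  {"tx": -0.09,"ty": 0.3,"tz": 0.18,"ax": 0,"ay": 0.23,"az": 0.006,"gripper": 0.3},
  {"tx": -0.096,"ty": 0.343,"tz": 0.211,"ax": 0.006,"ay": 0.262,"az": 0.012,"gripper": 0.3},
  {"tx": -0.096,"ty": 0.343,"tz": 0.211,"ax": 0.006,"ay": 0.262,"az": 0.012,"gripper": 0.3},
  {"tx": -0.096,"ty": 0.343,"tz": 0.211,"ax": 0.006,"ay": 0.262,"az": 0.012,"gripper": 0.3},
  {"tx": -0.096,"ty": 0.343,"tz": 0.211,"ax": 0.006,"ay": 0.262,"az": 0.012,"gripper": 0.3},
])

```text
time: 7.3
position: [0.5296, 0.1501, 0.1202]
tcp_rot: [-0.139, -0.078, 0.987, -0.014]
wrist_force: [-0.6, -0.4, -2.3]
grip_width: 0.0435
finger_force: 61.9
```

```bash
cat > view.py <<'E'
import sys
from h import *
np.set_printoptions(precision=4,suppress=True)
o=get_obs();print(o["time"],o["position"],o["wrist_force"])
p=snapshot("side"); np.savez("side_h.npz",**{k:np.array(v) for k,v in p.items()})
q=o["tcp_rot"]; Rc=R.from_quat([q[1],q[2],q[3],q[0]]); print("tilt/yaw",(R.from_euler("z",YAW).inv()*Rc*toolR(0).inv()).as_euler("ZYX"))
# predicted pack wireframe
def wire(img,box,f,x,z,col):
    for a in x:
        pass
X0,X1=-.096,0
def pk(a): a=np.array(a,float); return o["position"]+Rc.apply(np.c_[-(GX+a[:,0]),a[:,1],GZ-a[:,2]])
L=[[-.096,-.022,0],[-.096,.022,0],[-.096,.022,.046],[-.096,-.022,.046],[-.02,-.022,0],[-.02,.022,0],[-.02,.022,.046],[-.02,-.022,.046],[0,.019,0],[-.02,.019,0],[0,-.019,0]]
P=proj(p,pk(L))
B=[[0,23,0],[0,-23,0],[20,23,14],[20,-23,14],[87,23,17.5],[87,-23,17.5],[113,29,17.5],[113,-29,17.5],[-6,29,14],[-6,-29,14]]
Q=proj(p,[HEEL+U*s/1e3+V*l/1e3+np.array([0,0,h/1e3]) for s,l,h in B])
c0=P.mean(0)*.5+Q.mean(0)*.5; k=8; x0,y0=int(c0[0]-48),int(c0[1]-36)
im=cv2.resize(p["img"][y0:y0+72,x0:x0+96],None,fx=k,fy=k,interpolation=cv2.INTER_CUBIC); im=cv2.cvtColor(im,cv2.COLOR_RGB2BGR)
t=lambda a:tuple(int(round(v)) for v in ((a-[x0,y0])*k+k/2))
for i,j in((0,1),(1,2),(2,3),(3,0),(4,7),(5,6),(6,7),(1,5),(2,6),(3,7),(8,9),(8,10)): cv2.line(im,t(P[i]),t(P[j]),(0,0,255),1)
for i,j in((0,1),(2,3),(4,5),(6,7),(8,9),(8,6),(9,7)): cv2.line(im,t(Q[i]),t(Q[j]),(255,0,0),1)
cv2.imwrite("pics/"+sys.argv[1],im)
E
python3 view.py hov.png
```

```text
7.3 [0.5296 0.1501 0.1202] [-0.5947 -0.4205 -2.3291]
tilt/yaw [-0.0139  0.2803 -0.0072]
```

View pics/hov.png

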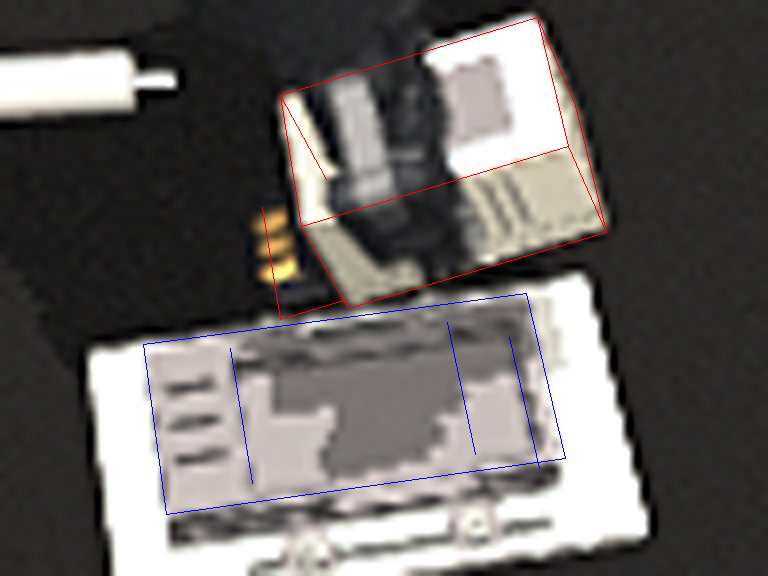

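The wireframe predicted from the grasp matches the pack closely, and the bay outline (blue) matches the dock to about 1–2 mm. I'll settle and then descend.

Run:
```python
from h import *
print(get_obs()["qvel"])
T,Rt=tgt(.078,.03,.28); cmd(T,Rt)
```

```text
[-0.00246452 -0.00476326 -0.00618325 -0.0062649  -0.00388538  0.00164988
 -0.00087665]
t [-0.0829  0.0464  0.2409] a [-0.003   0.0002 -0.0127] rows>= 1.0
```

Emit:
send_rows([
  {"tx": -0.03,"ty": 0.02,"tz": 0.08,"ax": 0,"ay": 0,"az": -0.006,"gripper": 0.3},
  {"tx": -0.06,"ty": 0.04,"tz": 0.16,"ax": 0,"ay": 0,"az": -0.012,"gripper": 0.3},
  {"tx": -0.083,"ty": 0.046,"tz": 0.241,"ax": -0.003,"ay": 0,"az": -0.013,"gripper": 0.3},
  {"tx": -0.083,"ty": 0.046,"tz": 0.241,"ax": -0.003,"ay": 0,"az": -0.013,"gripper": 0.3},
  {"tx": -0.083,"ty": 0.046,"tz": 0.241,"ax": -0.003,"ay": 0,"az": -0.013,"gripper": 0.3},
  {"tx": -0.083,"ty": 0.046,"tz": 0.241,"ax": -0.003,"ay": 0,"az": -0.013,"gripper": 0.3},
])

```text
time: 7.95
position: [0.5314, 0.1613, 0.0693]
tcp_rot: [-0.139, -0.085, 0.987, -0.011]
wrist_force: [-0.3, -0.2, -2.0]
grip_width: 0.0432
finger_force: 61.8
```

```bash
python3 view.py low.png
python3 - <<'E'
from h import *
T,Rt=tgt(.078,.03,.28); cmd(T,Rt)
T,Rt=tgt(.078,.008,.28); cmd(T,Rt)
E
```

```text
7.95 [0.5314 0.1613 0.0693] [-0.3479 -0.2223 -2.0171]
tilt/yaw [0.0019 0.2795 0.0016]
t [ 0.0044 -0.0084  0.0013] a [0.0011 0.001  0.0018] rows>= 0.0
t [-0.0259 -0.0086  0.1071] a [0.0011 0.001  0.0018] rows>= 0.4
```

View pics/low.png

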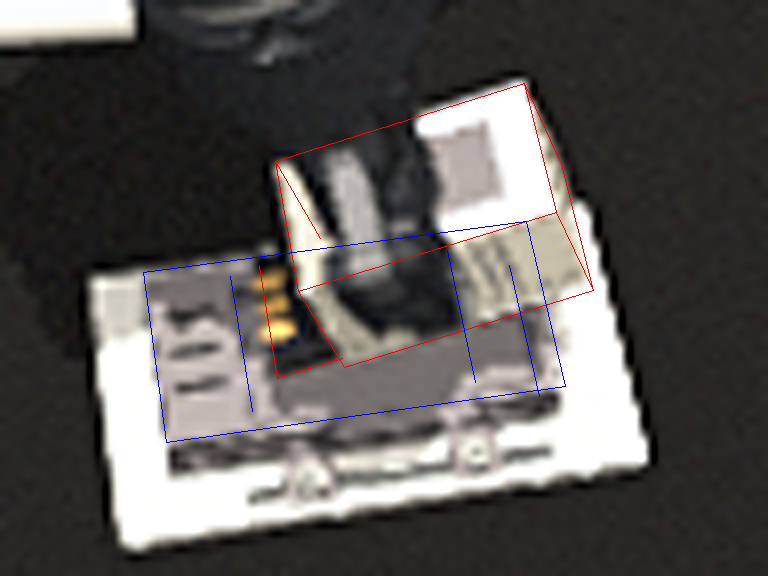

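Emit:
send_rows([
  {"tx": 0,"ty": -0.005,"tz": 0.03,"ax": 0,"ay": 0,"az": 0,"gripper": 0.3},
  {"tx": -0.01,"ty": -0.0085,"tz": 0.06,"ax": 0,"ay": 0,"az": 0.001,"gripper": 0.3},
  {"tx": -0.02,"ty": -0.0085,"tz": 0.09,"ax": 0,"ay": 0,"az": 0.002,"gripper": 0.3},
  {"tx": -0.026,"ty": -0.0085,"tz": 0.107,"ax": 0,"ay": 0,"az": 0.002,"gripper": 0.3},
  {"tx": -0.026,"ty": -0.0085,"tz": 0.107,"ax": 0,"ay": 0,"az": 0.002,"gripper": 0.3},
  {"tx": -0.026,"ty": -0.0085,"tz": 0.107,"ax": 0,"ay": 0,"az": 0.002,"gripper": 0.3},
])

```text
time: 8.6
position: [0.5304, 0.1595, 0.047]
tcp_rot: [-0.139, -0.084, 0.987, -0.011]
wrist_force: [0.9, 0.8, -2.4]
grip_width: 0.0433
finger_force: 61.8
```

```bash
cat > st.py <<'E'
from h import *
import sys
np.set_printoptions(precision=4,suppress=True)
o=get_obs(); q=o["tcp_rot"]; Rc=R.from_quat([q[1],q[2],q[3],q[0]])
tip=o["position"]+Rc.apply([-GX,0,GZ])-HEEL
e=(R.from_euler("z",YAW).inv()*Rc*toolR(0).inv()).as_euler("ZYX")
f=o["wrist_force"]
print("t",o["time"],"tip s,lat,h mm",np.array([tip@U,tip@V,tip[2]])*1e3,"yawerr,tilt,roll",e,"F u,v,z",f@U,f@V,f[2],"M",o["moment"])
for i in range(1,len(sys.argv),3):
    s,h,th=map(float,sys.argv[i:i+3]); cmd(*tgt(s/1e3,h/1e3,th))
E
python3 st.py 78 8 .28 78 -1 .28
```

```text
t 8.6 tip s,lat,h mm [77.503   0.0582  7.4372] yawerr,tilt,roll [-0.      0.2803  0.001 ] F u,v,z 1.0229788355995393 0.6675707359662857 -2.411404431180474 M [ 0.0529 -0.4233  0.0014]
t [-0.0016 -0.0002 -0.0033] a [ 0.0009 -0.0002 -0.    ] rows>= 0.0
t [-0.014  -0.0003  0.0399] a [ 0.0009 -0.0002 -0.    ] rows>= 0.2
```

Emit:
send_rows([
  {"tx": -0.0014,"ty": 0,"tz": 0.005,"ax": 0,"ay": 0,"az": 0,"gripper": 0.3},
  {"tx": -0.0028,"ty": 0,"tz": 0.01,"ax": 0,"ay": 0,"az": 0,"gripper": 0.3},
  {"tx": -0.0042,"ty": 0,"tz": 0.015,"ax": 0,"ay": 0,"az": 0,"gripper": 0.3},
  {"tx": -0.0056,"ty": 0,"tz": 0.02,"ax": 0,"ay": 0,"az": 0,"gripper": 0.3},
  {"tx": -0.007,"ty": 0,"tz": 0.025,"ax": 0,"ay": 0,"az": 0,"gripper": 0.3},
  {"tx": -0.0078,"ty": 0,"tz": 0.028,"ax": 0,"ay": 0,"az": 0,"gripper": 0.3},
  {"tx": -0.0078,"ty": 0,"tz": 0.028,"ax": 0,"ay": 0,"az": 0,"gripper": 0.3},
])

```text
time: 9.3
position: [0.5304, 0.1594, 0.0412]
tcp_rot: [-0.139, -0.084, 0.987, -0.011]
wrist_force: [0.3, 0.2, -2.8]
grip_width: 0.0435
finger_force: 61.8
```

```bash
python3 st.py
```

```text
t 9.3 tip s,lat,h mm [77.3985 -0.0487  1.6408] yawerr,tilt,roll [-0.      0.2802  0.0008] F u,v,z 0.28025726881077107 0.14760574101034374 -2.7786577873545006 M [ 0.0529 -0.4176  0.008 ]
```

Emit:
send_rows([
  {"tx": -0.0007,"ty": 0,"tz": 0.0024,"ax": 0,"ay": 0,"az": 0,"gripper": 0.3},
  {"tx": -0.0014,"ty": 0,"tz": 0.0048,"ax": 0,"ay": 0,"az": 0,"gripper": 0.3},
  {"tx": -0.0021,"ty": 0,"tz": 0.0072,"ax": 0,"ay": 0,"az": 0,"gripper": 0.3},
  {"tx": -0.0021,"ty": 0,"tz": 0.0072,"ax": 0,"ay": 0,"az": 0,"gripper": 0.3},
])

```text
time: 9.7
position: [0.5304, 0.1594, 0.0397]
tcp_rot: [-0.139, -0.084, 0.987, -0.011]
wrist_force: [0.3, 0.2, -2.0]
grip_width: 0.0434
finger_force: 61.8
```

```bash
python3 st.py
```

```text
t 9.7 tip s,lat,h mm [77.479  -0.0087  0.2192] yawerr,tilt,roll [-0.0001  0.2801  0.0009] F u,v,z 0.35157368128949934 0.14192911132643504 -1.9769578312562348 M [ 0.1105 -0.45   -0.0682]
```

Emit:
send_rows([
  {"tx": -0.008,"ty": 0,"tz": -0.0023,"ax": 0,"ay": 0,"az": 0,"gripper": 0.3},
  {"tx": -0.016,"ty": 0,"tz": -0.0046,"ax": 0,"ay": 0,"az": 0,"gripper": 0.3},
  {"tx": -0.024,"ty": 0,"tz": -0.0069,"ax": 0,"ay": 0,"az": 0,"gripper": 0.3},
  {"tx": -0.032,"ty": 0,"tz": -0.0092,"ax": 0,"ay": 0,"az": 0,"gripper": 0.3},
  {"tx": -0.04,"ty": 0,"tz": -0.0115,"ax": 0,"ay": 0,"az": 0,"gripper": 0.3},
  {"tx": -0.04,"ty": 0,"tz": -0.0115,"ax": 0,"ay": 0,"az": 0,"gripper": 0.3},
])

```text
time: 10.3
position: [0.5389, 0.1608, 0.0397]
tcp_rot: [-0.139, -0.084, 0.987, -0.011]
wrist_force: [0.3, 0.2, -2.4]
grip_width: 0.0434
finger_force: 61.8
```

```bash
python3 st.py
```

```text
t 10.3 tip s,lat,h mm [86.1371 -0.0641  0.2407] yawerr,tilt,roll [-0.0003  0.2797  0.0009] F u,v,z 0.34259082951894926 0.18403278635209763 -2.4131486120831553 M [ 0.0785 -0.4164 -0.0407]
```

Free travel so far. I'll go on at about 8 mm/s until the contact is felt.

Emit:
send_rows([
  {"tx": -0.004,"ty": 0,"tz": -0.0012,"ax": 0,"ay": 0,"az": 0,"gripper": 0.3},
  {"tx": -0.008,"ty": 0,"tz": -0.0023,"ax": 0,"ay": 0,"az": 0,"gripper": 0.3},
  {"tx": -0.012,"ty": 0,"tz": -0.0035,"ax": 0,"ay": 0,"az": 0,"gripper": 0.3},
  {"tx": -0.016,"ty": 0,"tz": -0.0046,"ax": 0,"ay": 0,"az": 0,"gripper": 0.3},
  {"tx": -0.02,"ty": 0,"tz": -0.0058,"ax": 0,"ay": 0,"az": 0,"gripper": 0.3},
  {"tx": -0.024,"ty": 0,"tz": -0.0069,"ax": 0,"ay": 0,"az": 0,"gripper": 0.3},
  {"tx": -0.024,"ty": 0,"tz": -0.0069,"ax": 0,"ay": 0,"az": 0,"gripper": 0.3},
])

```text
time: 11.0
position: [0.543, 0.1616, 0.0398]
tcp_rot: [-0.14, -0.084, 0.987, -0.012]
wrist_force: [-1.9, 0.2, -0.9]
grip_width: 0.0432
finger_force: 61.8
```

```bash
python3 st.py
```

```text
t 11.0 tip s,lat,h mm [90.2441 -0.0166  0.2082] yawerr,tilt,roll [0.     0.2813 0.0007] F u,v,z -1.8543694484244988 0.5326549034684439 -0.8521619822597213 M [-0.0056 -0.0681 -0.0021]
```

Contact felt at tip s≈90, as the heel estimate predicts. Next I push towards the stop.

Emit:
send_rows([
  {"tx": -0.004,"ty": 0,"tz": -0.0012,"ax": 0,"ay": 0,"az": 0,"gripper": 0.3},
  {"tx": -0.008,"ty": 0,"tz": -0.0023,"ax": 0,"ay": 0,"az": 0,"gripper": 0.3},
  {"tx": -0.012,"ty": 0,"tz": -0.0035,"ax": 0,"ay": 0,"az": 0,"gripper": 0.3},
  {"tx": -0.016,"ty": 0,"tz": -0.0046,"ax": 0,"ay": 0,"az": 0,"gripper": 0.3},
  {"tx": -0.02,"ty": 0,"tz": -0.0058,"ax": 0,"ay": 0,"az": 0,"gripper": 0.3},
  {"tx": -0.024,"ty": 0,"tz": -0.0069,"ax": 0,"ay": 0,"az": 0,"gripper": 0.3},
  {"tx": -0.024,"ty": 0,"tz": -0.0069,"ax": 0,"ay": 0,"az": 0,"gripper": 0.3},
])

```text
time: 11.7
position: [0.5465, 0.1622, 0.0399]
tcp_rot: [-0.141, -0.084, 0.986, -0.012]
wrist_force: [-4.4, -0.4, 2.1]
grip_width: 0.0432
finger_force: 62.0
```

```bash
python3 st.py
```

```text
t 11.7 tip s,lat,h mm [93.7221 -0.0251  0.1224] yawerr,tilt,roll [0.0002 0.2843 0.0004] F u,v,z -4.394185094275554 0.36055917439434093 2.1037851331656214 M [-0.1857  0.9673  0.0207]
```

Emit:
send_rows([
  {"tx": -0.004,"ty": 0,"tz": -0.0018,"ax": 0,"ay": 0,"az": 0,"gripper": 0.3},
  {"tx": -0.008,"ty": 0,"tz": -0.0033,"ax": 0,"ay": 0,"az": 0,"gripper": 0.3},
  {"tx": -0.012,"ty": 0,"tz": -0.0045,"ax": 0,"ay": 0,"az": 0,"gripper": 0.3},
  {"tx": -0.016,"ty": 0,"tz": -0.0056,"ax": 0,"ay": 0,"az": 0,"gripper": 0.3},
  {"tx": -0.018,"ty": 0,"tz": -0.0062,"ax": 0,"ay": 0,"az": 0,"gripper": 0.3},
  {"tx": -0.018,"ty": 0,"tz": -0.0062,"ax": 0,"ay": 0,"az": 0,"gripper": 0.3},
])

```text
time: 12.3
position: [0.5494, 0.1627, 0.04]
tcp_rot: [-0.142, -0.084, 0.986, -0.012]
wrist_force: [-8.2, -0.4, 2.3]
grip_width: 0.0431
finger_force: 62.0
```

```bash
python3 st.py
```

```text
t 12.3 tip s,lat,h mm [96.525  -0.0114  0.1567] yawerr,tilt,roll [0.0004 0.2863 0.0002] F u,v,z -8.176777665488158 1.0109843000035903 2.34190550450539 M [-0.1739  1.2578 -0.0296]
```

Emit:
send_rows([
  {"tx": -0.003,"ty": 0,"tz": -0.0015,"ax": 0,"ay": 0,"az": 0,"gripper": 0.3},
  {"tx": -0.006,"ty": 0,"tz": -0.0027,"ax": 0,"ay": 0,"az": 0,"gripper": 0.3},
  {"tx": -0.006,"ty": 0,"tz": -0.0027,"ax": 0,"ay": 0,"az": 0,"gripper": 0.3},
])

```text
time: 12.6
position: [0.5504, 0.1629, 0.0401]
tcp_rot: [-0.142, -0.084, 0.986, -0.012]
wrist_force: [-7.3, -1.8, 1.6]
grip_width: 0.043
finger_force: 62.0
```

```bash
python3 st.py
```

```text
t 12.6 tip s,lat,h mm [97.5544  0.0184  0.2144] yawerr,tilt,roll [0.0005 0.2869 0.0001] F u,v,z -7.512172798224877 -0.543428814545454 1.601393968067239 M [-0.177   1.3661 -0.0723]
```

```bash
cat > rot.py <<'E'
from h import *
import sys
# print deltas from current measured pose to tip (s,h) mm, tilt
o=get_obs(); q=o["tcp_rot"]; Rc=R.from_quat([q[1],q[2],q[3],q[0]])
for a in sys.argv[1:]:
    s,h,th=map(float,a.split(","))
    T,Rt=tgt(s/1e3,h/1e3,th); cmd(T,Rt,o["position"],Rc)
E
python3 rot.py 97.8,.3,.25 98,.3,.215 98.2,.3,.18 98.3,.3,.14
```

```text
t [0.0008 0.     0.0092] a [ 0.     -0.0352  0.0004] rows>= 0.2
t [0.0012 0.     0.0185] a [ 0.     -0.0686  0.0004] rows>= 0.5
t [0.0013 0.     0.0278] a [ 0.     -0.102   0.0004] rows>= 0.7
t [0.0017 0.     0.0387] a [ 0.     -0.1402  0.0004] rows>= 1.0
```

Emit:
send_rows([
  {"tx": 0.0003,"ty": 0,"tz": 0.0045,"ax": 0,"ay": -0.0176,"az": 0,"gripper": 0.3},
  {"tx": 0.0008,"ty": 0,"tz": 0.0092,"ax": 0,"ay": -0.0352,"az": 0,"gripper": 0.3},
  {"tx": 0.001,"ty": 0,"tz": 0.0138,"ax": 0,"ay": -0.052,"az": 0,"gripper": 0.3},
  {"tx": 0.0012,"ty": 0,"tz": 0.0185,"ax": 0,"ay": -0.0686,"az": 0,"gripper": 0.3},
  {"tx": 0.0012,"ty": 0,"tz": 0.0185,"ax": 0,"ay": -0.0686,"az": 0,"gripper": 0.3},
])

```text
time: 13.1
position: [0.5489, 0.1625, 0.0365]
tcp_rot: [-0.107, -0.085, 0.991, -0.009]
wrist_force: [-7.5, -0.7, -0.0]
grip_width: 0.0436
finger_force: 61.9
```

```bash
python3 st.py; python3 rot.py 98,.3,.18 98.2,.3,.15 98.3,.3,.12
```

```text
t 13.1 tip s,lat,h mm [97.8215 -0.06    0.2378] yawerr,tilt,roll [ 0.0007  0.2144 -0.0001] F u,v,z -7.487184370457035 0.575894915906391 -0.0025176161728326374 M [-0.1712  1.3433 -0.0746]
t [0.0009 0.0005 0.0088] a [-0.0002 -0.0328  0.0006] rows>= 0.2
t [0.0012 0.0005 0.0168] a [-0.0002 -0.0615  0.0006] rows>= 0.4
t [0.0017 0.0005 0.0249] a [-0.0002 -0.0901  0.0006] rows>= 0.6
```

Smooth, with low forces. I'll keep rocking the heel down.

Emit:
send_rows([
  {"tx": 0.0004,"ty": 0,"tz": 0.0044,"ax": 0,"ay": -0.0164,"az": 0,"gripper": 0.3},
  {"tx": 0.0009,"ty": 0,"tz": 0.0088,"ax": 0,"ay": -0.0328,"az": 0,"gripper": 0.3},
  {"tx": 0.001,"ty": 0,"tz": 0.0128,"ax": 0,"ay": -0.047,"az": 0,"gripper": 0.3},
  {"tx": 0.0012,"ty": 0,"tz": 0.0168,"ax": 0,"ay": -0.0615,"az": 0,"gripper": 0.3},
  {"tx": 0.0017,"ty": 0,"tz": 0.0249,"ax": 0,"ay": -0.09,"az": 0,"gripper": 0.3},
  {"tx": 0.0017,"ty": 0,"tz": 0.0249,"ax": 0,"ay": -0.09,"az": 0,"gripper": 0.3},
])

```text
time: 13.7
position: [0.5471, 0.1624, 0.0317]
tcp_rot: [-0.06, -0.085, 0.995, -0.005]
wrist_force: [-8.7, -0.5, 1.4]
grip_width: 0.0432
finger_force: 61.8
```

```bash
python3 st.py; python3 rot.py 98.2,.4,.09 98.4,.4,.06 98.5,.4,.03
```

```text
t 13.7 tip s,lat,h mm [97.9047  0.1218  0.2482] yawerr,tilt,roll [ 0.0005  0.1202 -0.0001] F u,v,z -8.664700137461546 0.999348264358687 1.3899804854103486 M [-0.1082  1.5652 -0.1682]
t [ 0.0002 -0.0005  0.0073] a [-0.0001 -0.0288  0.0005] rows>= 0.2
t [ 0.0005 -0.0005  0.0153] a [-0.0001 -0.0575  0.0005] rows>= 0.4
t [ 0.001  -0.0005  0.0235] a [-0.0001 -0.0861  0.0005] rows>= 0.6
```

Emit:
send_rows([
  {"tx": 0.0001,"ty": 0,"tz": 0.0036,"ax": 0,"ay": -0.0144,"az": 0,"gripper": 0.3},
  {"tx": 0.0002,"ty": 0,"tz": 0.0073,"ax": 0,"ay": -0.0288,"az": 0,"gripper": 0.3},
  {"tx": 0.0004,"ty": 0,"tz": 0.0113,"ax": 0,"ay": -0.043,"az": 0,"gripper": 0.3},
  {"tx": 0.0005,"ty": 0,"tz": 0.0153,"ax": 0,"ay": -0.0575,"az": 0,"gripper": 0.3},
  {"tx": 0.0008,"ty": 0,"tz": 0.0195,"ax": 0,"ay": -0.072,"az": 0,"gripper": 0.3},
  {"tx": 0.001,"ty": 0,"tz": 0.0235,"ax": 0,"ay": -0.086,"az": 0,"gripper": 0.3},
  {"tx": 0.001,"ty": 0,"tz": 0.0235,"ax": 0,"ay": -0.086,"az": 0,"gripper": 0.3},
])

```text
time: 14.4
position: [0.5468, 0.1625, 0.0269]
tcp_rot: [-0.015, -0.085, 0.996, -0.001]
wrist_force: [-7.7, 0.3, 1.8]
grip_width: 0.0433
finger_force: 61.5
```

```bash
python3 st.py; python3 rot.py 98.5,.3,.015 98.6,.2,0
```

```text
t 14.4 tip s,lat,h mm [98.9271  0.2589  0.3129] yawerr,tilt,roll [-0.0001  0.0297  0.0001] F u,v,z -7.499121274543889 1.5843168224716506 1.8176041229118685 M [-0.0297  1.6377 -0.3023]
t [ 0.0029 -0.0013  0.0041] a [ 0.0001 -0.014  -0.0001] rows>= 0.1
t [ 0.0031 -0.0013  0.0087] a [ 0.0001 -0.0284 -0.0001] rows>= 0.2
```

Emit:
send_rows([
  {"tx": 0.0005,"ty": 0,"tz": 0.002,"ax": 0,"ay": -0.007,"az": 0,"gripper": 0.3},
  {"tx": 0.001,"ty": 0,"tz": 0.0041,"ax": 0,"ay": -0.014,"az": 0,"gripper": 0.3},
  {"tx": 0.001,"ty": 0,"tz": 0.0065,"ax": 0,"ay": -0.0215,"az": 0,"gripper": 0.3},
  {"tx": 0.001,"ty": 0,"tz": 0.009,"ax": 0,"ay": -0.029,"az": 0,"gripper": 0.3},
  {"tx": 0.001,"ty": 0,"tz": 0.01,"ax": 0,"ay": -0.031,"az": 0,"gripper": 0.3},
  {"tx": 0.001,"ty": 0,"tz": 0.01,"ax": 0,"ay": -0.031,"az": 0,"gripper": 0.3},
])

```text
time: 15.0
position: [0.5464, 0.1624, 0.0253]
tcp_rot: [0.001, -0.085, 0.996, 0.0]
wrist_force: [-9.1, 0.1, 7.0]
grip_width: 0.043
finger_force: 62.3
```

```bash
python3 st.py; python3 view.py flat.png
```

```text
t 15.0 tip s,lat,h mm [98.9438  0.2391  0.4282] yawerr,tilt,roll [-0.0003 -0.0023  0.    ] F u,v,z -8.960547580018963 1.644790174912228 6.99495419534159 M [-0.0991  1.9593 -0.3082]
15.0 [0.5464 0.1624 0.0253] [-9.1097  0.1036  6.995 ]
tilt/yaw [-0.0003 -0.0023  0.    ]
```

View pics/flat.png

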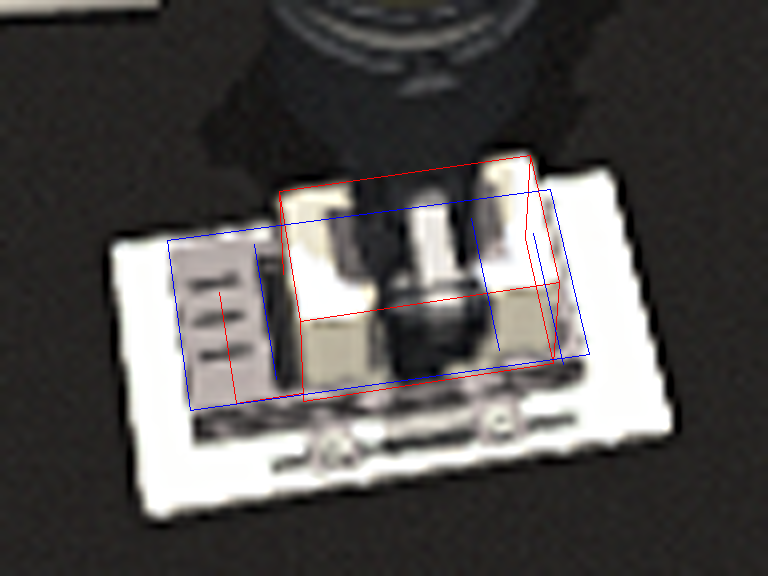

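The pack is flat in the bay (heel end at px 555,360), about 3 mm ahead of the heel wall. I'll ease it back so the contact seats it against the wall, then let go.

Emit:
send_rows([
  {"tx": 0.004,"ty": 0,"tz": -0.001,"ax": 0,"ay": 0,"az": 0,"gripper": 0.3},
  {"tx": 0.008,"ty": 0,"tz": -0.001,"ax": 0,"ay": 0,"az": 0,"gripper": 0.3},
  {"tx": 0.012,"ty": 0,"tz": -0.001,"ax": 0,"ay": 0,"az": 0,"gripper": 0.3},
  {"tx": 0.016,"ty": 0,"tz": -0.001,"ax": 0,"ay": 0,"az": 0,"gripper": 0.3},
  {"tx": 0.02,"ty": 0,"tz": -0.001,"ax": 0,"ay": 0,"az": 0,"gripper": 0.3},
  {"tx": 0.02,"ty": 0,"tz": -0.001,"ax": 0,"ay": 0,"az": 0,"gripper": 0.3},
])

```text
time: 15.65
position: [0.5463, 0.1624, 0.0254]
tcp_rot: [0.005, -0.085, 0.996, 0.001]
wrist_force: [-2.2, 0.8, -0.1]
grip_width: 0.0431
finger_force: 61.6
```

```bash
python3 st.py
```

```text
t 15.65 tip s,lat,h mm [98.9002  0.2719  0.9335] yawerr,tilt,roll [-0.0002 -0.0092  0.0013] F u,v,z -2.007857336291213 1.182260954952552 -0.143856870363769 M [ 0.0755  0.9032 -0.178 ]
```

Emit:
send_rows([
  {"tx": 0.005,"ty": 0,"tz": 0,"ax": 0,"ay": 0.004,"az": 0,"gripper": 0.3},
  {"tx": 0.01,"ty": 0,"tz": 0,"ax": 0,"ay": 0.008,"az": 0,"gripper": 0.3},
  {"tx": 0.01,"ty": 0,"tz": 0,"ax": 0,"ay": 0.008,"az": 0,"gripper": 0.3},
  {"tx": 0.01,"ty": 0,"tz": 0,"ax": 0,"ay": 0.008,"az": 0,"gripper": 0.3},
])

```text
time: 16.05
position: [0.5443, 0.1621, 0.0254]
tcp_rot: [0.0, -0.085, 0.996, 0.001]
wrist_force: [-3.1, 1.5, -1.1]
grip_width: 0.0434
finger_force: 61.5
```

```bash
python3 st.py
```

```text
t 16.05 tip s,lat,h mm [96.7253  0.2703  0.4866] yawerr,tilt,roll [-0.0003 -0.0007  0.0014] F u,v,z -2.83636567397935 2.0445935545704415 -1.1412800733775104 M [ 0.3161  0.5634 -0.2296]
```

Emit:
send_rows([
  {"tx": 0.004,"ty": 0.002,"tz": 0,"ax": 0,"ay": 0,"az": 0,"gripper": 0.3},
  {"tx": 0.008,"ty": 0.003,"tz": 0,"ax": 0,"ay": 0,"az": 0,"gripper": 0.3},
  {"tx": 0.008,"ty": 0.003,"tz": 0,"ax": 0,"ay": 0,"az": 0,"gripper": 0.3},
  {"tx": 0.008,"ty": 0.003,"tz": 0,"ax": 0,"ay": 0,"az": 0,"gripper": 0.3},
])

```text
time: 16.45
position: [0.5442, 0.1621, 0.0256]
tcp_rot: [0.002, -0.084, 0.996, 0.001]
wrist_force: [3.9, -0.3, -5.4]
grip_width: 0.0431
finger_force: 61.3
```

```bash
python3 st.py
```

```text
t 16.45 tip s,lat,h mm [96.6575  0.2317  0.745 ] yawerr,tilt,roll [-0.001  -0.0033  0.001 ] F u,v,z 3.7515793891101863 -0.9251437908851871 -5.407360750802784 M [ 0.0866 -0.7467 -0.1793]
```

It's against the heel wall (+4 N). I'll relax the load and release.

Emit:
send_rows([
  {"tx": -0.004,"ty": 0,"tz": 0.002,"ax": 0,"ay": 0.003,"az": 0,"gripper": 0.3},
  {"tx": -0.004,"ty": 0,"tz": 0.003,"ax": 0,"ay": 0.003,"az": 0,"gripper": 0.3},
  {"tx": -0.004,"ty": 0,"tz": 0.003,"ax": 0,"ay": 0.003,"az": 0,"gripper": 0.53},
  {"tx": -0.004,"ty": 0,"tz": 0.003,"ax": 0,"ay": 0.003,"az": 0,"gripper": 0.6},
  {"tx": -0.004,"ty": 0,"tz": 0.003,"ax": 0,"ay": 0.003,"az": 0,"gripper": 0.68},
  {"tx": -0.004,"ty": 0,"tz": 0.003,"ax": 0,"ay": 0.003,"az": 0,"gripper": 0.7},
  {"tx": -0.004,"ty": 0,"tz": 0.003,"ax": 0,"ay": 0.003,"az": 0,"gripper": 0.7},
])

```text
time: 17.15
position: [0.5429, 0.1622, 0.0247]
tcp_rot: [-0.002, -0.085, 0.996, 0.0]
wrist_force: [0.2, -0.7, -0.6]
grip_width: 0.0599
finger_force: 0.0
```

Emit:
send_rows([
  {"tx": 0,"ty": 0,"tz": -0.05,"ax": 0,"ay": 0,"az": 0,"gripper": 0.7},
  {"tx": 0,"ty": 0,"tz": -0.1,"ax": 0,"ay": 0,"az": 0,"gripper": 0.7},
  {"tx": 0,"ty": 0,"tz": -0.2,"ax": 0,"ay": 0,"az": 0,"gripper": 0.7},
  {"tx": 0,"ty": 0,"tz": -0.4,"ax": 0,"ay": 0,"az": 0,"gripper": 0.7},
  {"tx": 0,"ty": 0,"tz": -0.6,"ax": 0,"ay": 0,"az": 0,"gripper": 0.7},
  {"tx": 0,"ty": 0,"tz": -0.8,"ax": 0,"ay": 0,"az": 0,"gripper": 0.7},
  {"tx": 0,"ty": 0,"tz": -0.8,"ax": 0,"ay": 0,"az": 0,"gripper": 0.7},
  {"tx": 0,"ty": 0,"tz": -0.8,"ax": 0,"ay": 0,"az": 0,"gripper": 0.7},
])

```text
time: 17.95
position: [0.5442, 0.1622, 0.1866]
tcp_rot: [0.0, -0.085, 0.996, 0.001]
wrist_force: [-0.6, -0.1, 0.1]
grip_width: 0.0595
finger_force: 0.0
```

Run:
```python
from h import *
np.set_printoptions(precision=4,suppress=True)
p=snapshot("side");w=cloud(p);o=get_obs();print(o["time"],o["position"])
P=proj(p,[[.55,.16,.04]])[0].astype(int)
im=p["img"][P[1]-36:P[1]+36,P[0]-48:P[0]+48]
cv2.imwrite("pics/end.png",cv2.cvtColor(cv2.resize(im,None,fx=8,fy=8,interpolation=cv2.INTER_CUBIC),cv2.COLOR_RGB2BGR))
q=w.reshape(-1,3); q=q[(q[:,2]>.05)&(q[:,2]<.07)]; d=q-HEEL
s,l=d@U,d@V; m=(s>-.02)&(s<.1)&(abs(l)<.03)
A=np.c_[s[m],l[m],np.ones(m.sum())]; k=np.linalg.lstsq(A,q[m,2],rcond=None)[0]
print(m.sum(),"slope s,l",k[:2],"z mid",np.median(q[m,2]),"s range",np.percentile(s[m],[1,99]),"l",np.percentile(l[m],[1,99]))
```

```text
18.0 [0.5434 0.1618 0.1852]
596 slope s,l [-0.0003 -0.0579] z mid 0.06064600126425223 s range [0.0012 0.0756] l [-0.0204  0.0246]
```

View pics/end.png

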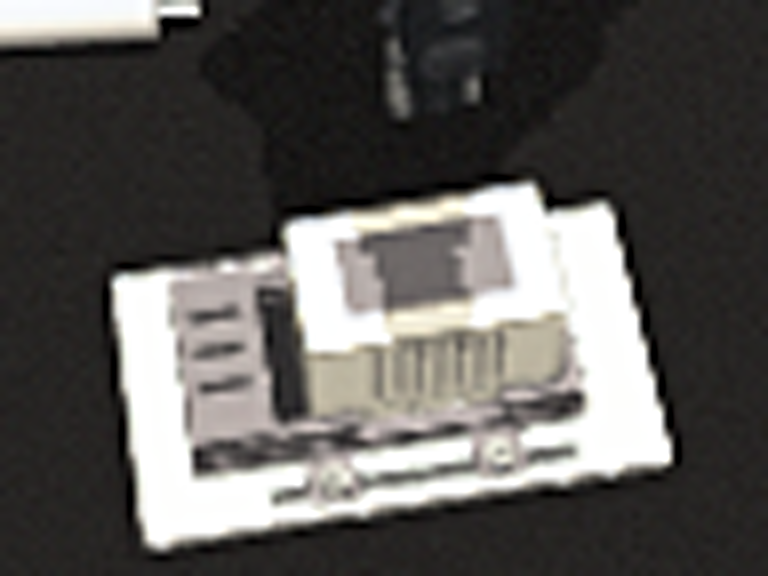

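The pack lies flat in the bay: its top is at 60 mm with no slope along x, the heel is on the wall, and the tongue is under the hood at (270,350). The gripper is clear, so I'm handing in.

```bash
python3 -c "
from bench import *
print(close_job())"
```

```text
the job is handed in; nothing more can be done
None
```

The white pack is in the charging dock, flat with its heel on the wall and its tongue under the hood. The gripper has let go and is clear, and I handed the job in at 18 s.

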